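# Seat and clamp a plaster casting mould

### The arm

A 6-joint arm with a two-finger parallel gripper is mounted at the origin on the work surface. World frame = base frame: x ahead of the robot, y to its left, z up, the work surface at z = 0. Lengths are in m, angles in rad, forces in N, time in s.
With the tool pointing down it reaches from about 0.35 to 0.8 m from the base axis. Payload 7.3 kg.
Tool frame: the origin (TCP) lies between the finger pads; the fingertips stand 25 mm ahead of it and the grasp point (between the pads) lies 6 mm ahead of it (r.tip_extent is the distance from the TCP to the fingertips, in m); z points along the fingers, y is the direction in which the jaws open and shut (so a half turn about z gives the same grasp; the last joint's range is limited). The gripper opens to 85 mm and grips with 20 to 120 N. Pads are 22 mm wide; open, the fingers measure 114 mm over their backs; the gripper's body (76 mm by 85 mm) begins 54 mm behind the grasp point. The pads swing forward as they close: fully open they stand 13 mm farther back than shut.
Start: joints at [1.152, 0.342, 1.524, -0, 1.275, -0.146], TCP at [0.141, 0.506, 0.256] pointing down, gripper open.
Joint ranges: [-2.53, 2.53], [-0.77, 2.02], [0.04, 2.7], [-1, 4.14], [0.28, 2.66], [-3.11, 3.11]. Speed limits (rad/s): [2.57, 2.57, 3.14, 3.14, 3.14, 3.14].

### API

Orientations are given as a unit quaternion [x, y, z, w].
In Python, from workcell import r, command_gripper, optics gives the robot as it stands. The module is installed in compiled form; this text tells all that it offers. Calls block until the motion is done:
- r.reach(position, orientation): joint-space move of the TCP to a pose.
- r.move_straight(position, orientation=None, speed=0.15, max_force=None): straight line of the TCP; orientation=None keeps the orientation; speed is the mean speed in m/s. With max_force (N) it stops when the force on the tool has changed by that much, and returns True; else False.
- r.movej(angles): joint-space move.
- command_gripper(opening, force=None): finger opening in m; force is the grip in N (None keeps the last); returns when the fingers have stopped.
- r.hold(seconds).
- r.solve_ik(position, orientation): joint angles nearest the present ones, or None.
- r.read_state(): the state.
- optics.get_image(name): name is "scene" or "side" or "wrist"; returns (picture, depth): 400x640x3 uint8, red, green, blue; 400x640 float32, m along the optical axis (not along the pixel's ray), 0 where there is no reading.
- optics.camera_model(name): a dict with "K" (3x3 intrinsics, pixels), "R" (3x3) and "t" (3): a world point X has camera coordinates R X + t; the wrist camera has in their place "tool_from_camera" (4x4, takes a point from camera to tool coordinates, whose origin is the TCP and whose axes are the flange's). Camera axes: x right, y down, z forward; pixel columns grow to the right and rows downward; lengths in m; the calibration is good to about 2 mm. A picture is of the moment at which its call begins: read the wrist's pose just before it. camera_model takes no time and is no camera call.
A pose or a line that the arm cannot do raises r.PlanningError and nothing moves.
- r.finish_job(): hands the job in, once; it reports no verdict.
The state is a dict: "time_s": time; "joint_positions": joint angles; "dq": joint speeds; "tau": joint torques, N m; "eef_pos": TCP position; "eef_rot": TCP orientation; "contact_force": force on the tool from outside, world axes, zero at the start; "torque": the same for the moment, N m; "grip_width": finger opening in m.
Only numpy, scipy, OpenCV 4.12 (cv2) and the standard library are available. Lean on these libraries where they do the work, as an engineer would, in place of code of your own. Each camera call takes 0.05 s, during which the arm holds its last target. There are 200 camera calls.

### The job

Push the plaster mould along between the rails of its board until it sits square and fully home against the wooden end stop, and then push the handle of the toggle clamp over past centre so that it snaps shut with its pad pressing on the mould. Only push with the fingers: do not lift the mould off its board. Take the hand clear when done and leave the other things on the bench where they stand.

Things in the scene. Friction and masses are not known exactly. Their poses are not given: they have to be found in the camera images.
- jig: fixed plywood board 190 (x) x 420 (y) x 18 mm thick; origin at the centre of its underside, on the bench; +y runs along the board to the end stop and clamp. Two rails 14 mm high, 110 mm apart, y = -170 to 35 mm, guide the mould. End stop: block 146 mm wide, 26 mm thick, its top 62 mm above the bench. The steel clamp stands behind it (y = 65 to 145 mm).
- stop_face (a point): centre of the end stop's face that meets the mould, at (0, 35, 50) mm from the board's origin, 50 mm above the bench; axes as the board's
- mould_center (a point): centre of the loose plaster mould, a pale block 96 (x) x 110 (y) x 64 mm high with a seam, rubber band and pouring mouth, 0.7 to 0.9 kg; its +y face meets the stop. It slides on the board between the rails (7 mm play each side), top 82 mm above the bench, and starts 30 to 75 mm short of the stop. Home: this point 55 mm before stop_face. Sliding takes roughly 3 to 7 N.
- clamp (a joint): toggle clamp lever, rad: 0 = open (start), about 1.41 = shut with its pad on the mould, 1.5 = end of travel with nothing under the pad. A spring throws it away from centre (0.70) to either end; 10 to 14 N at the ball starts it, ever less towards centre. Handle and pad arm are one part.
- clamp_knob (a point): centre of the 28 mm black ball ending the handle (grip 20 mm thick), 120 mm from the pivot. It swings in the board's y-z plane: open, it leans 40 degrees from vertical to +y, away from the mould (ball 176 mm above the bench); it passes over the top (204 mm) and, shut, leans 40 degrees to -y, over the mould. The 90 mm pad arm stands upright while open, lies level when shut.
- clamp_pivot (a point): the clamp's hinge axis (along the board's x), at (0, 95, 84) mm from the board's origin
- spray: clear plastic spray bottle, 68 mm across and 170 mm tall; origin at its underside; a bystander to be left alone
- cup: small terracotta cup, 68 mm across and 75 mm tall; origin at its underside; a bystander to be left alone
- bowl: white bowl, 124 mm across and 50 mm tall; origin at its underside; a bystander to be left alone
- rib: flat wooden shaping rib, 50 x 90 x 8 mm; origin at its underside; a bystander to be left alone
- brush: brush lying flat; origin at its underside; a bystander to be left alone
- tin: steel tin, 52 mm across and 50 mm tall; origin at its underside; a bystander to be left alone
- roller: short wooden roller, 36 mm thick, 130 mm long, lying flat; origin at its underside; a bystander to be left alone
- mould: the same mould; origin at the centre of its underside
Mind the look-alikes: they are no part of the job. What is shaped like the mould but blue, purple or yellow is not meant.

How it is judged:
By the outcome, as a careful person would: the job done as asked, in the order asked, and still so for the second after the job is handed in, with the robot touching nothing.
It also fails if it takes over 48 s, if anything falls off the work surface, if the arm or the gripper's body presses on something with over 40 N, if the wrist force passes 120 N, or if a joint passes its speed limit or range.

## Working session

There is one attempt and no reset: what is moved stays moved. The work goes in short steps, each a Python script; the robot and the scene stay as the last script left them, time stands still between calls to the robot, and variables do not carry over. Pictures are saved under pics/ and viewed, about 8 in all and at most 12, crops included, and the job is handed in when it is done.

```bash
mkdir -p pics; cat > h.py <<'E'
import numpy as np, cv2
from workcell import r, command_gripper, optics
from scipy.spatial.transform import Rotation as Ro
def grab(n):
    s=r.read_state(); p,d=optics.get_image(n); m=optics.camera_model(n); K=np.array(m["K"])
    if n=="wrist":
        T=np.array(m["tool_from_camera"]); Rt=Ro.from_quat(s["eef_rot"]).as_matrix()
        Rc=Rt@T[:3,:3]; c=Rt@T[:3,3]+np.array(s["eef_pos"])
    else:
        Rc=np.array(m["R"]).T; c=-Rc@np.array(m["t"])
    return p,d,K,Rc,c
def cloud(d,K,Rc,c):
    v,u=np.mgrid[:d.shape[0],:d.shape[1]]
    X=np.stack([(u-K[0,2])/K[0,0]*d,(v-K[1,2])/K[1,1]*d,d],-1)
    P=X@Rc.T+c; P[d==0]=np.nan; return P
def onplane(uv,z,K,Rc,c):
    ray=Rc@np.linalg.solve(K,[uv[0],uv[1],1]); return c+ray*(z-c[2])/ray[2]
def proj(X,K,Rc,c):
    x=K@(Rc.T@(np.array(X)-c)); return x[:2]/x[2]
E
python3 - <<'E'
from h import *
for n in ["scene","side"]:
    p,d,K,Rc,c=grab(n); cv2.imwrite(f"pics/{n}0.png",p[:,:,::-1]); np.savez(f"{n}0.npz",p=p,d=d,K=K,Rc=Rc,c=c); print(n,c,Rc[:,2])
print(r.read_state())
E
```

```text
scene [ 1.46165878 -0.44741254  1.14318857] [-0.65769573  0.28892994 -0.69566933]
side [ 0.12077599 -0.79311717  0.593896  ] [ 0.38321389  0.78114094 -0.49291576]
{'time_s': 0.1, 'joint_positions': array([ 1.15200362e+00,  3.42654205e-01,  1.52490398e+00,  1.38202685e-05,
        1.27537942e+00, -1.45985381e-01]), 'dq': array([-6.45443811e-04,  5.00925309e-05, -1.24094359e-03,  1.92516759e-04,
        1.83794079e-03,  3.49848541e-04]), 'tau': array([ 7.57896923e-04, -4.34451306e+01, -2.46485335e+01, -1.77813345e-04,
        4.74375600e-03,  3.43883676e-05]), 'eef_pos': array([0.14129441, 0.50530852, 0.25570094]), 'eef_rot': array([ 1.35983034e-01,  9.90710938e-01, -6.43995655e-04, -1.93732653e-04]), 'contact_force': array([0.71334891, 0.68705035, 0.5507831 ]), 'torque': array([-0.02237894, -0.00048477,  0.03218303]), 'grip_width': 0.0854884889015279}
```

View pics/scene0.png

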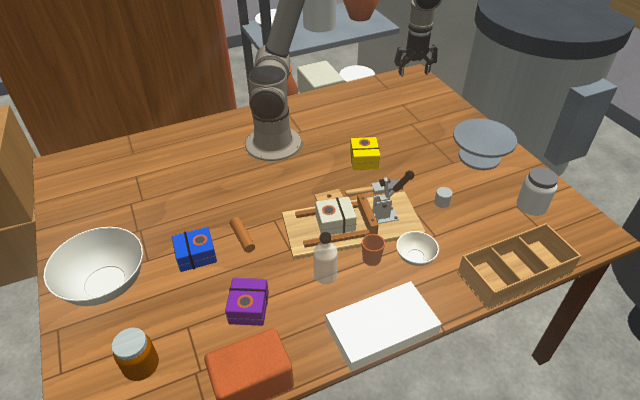

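View pics/side0.png

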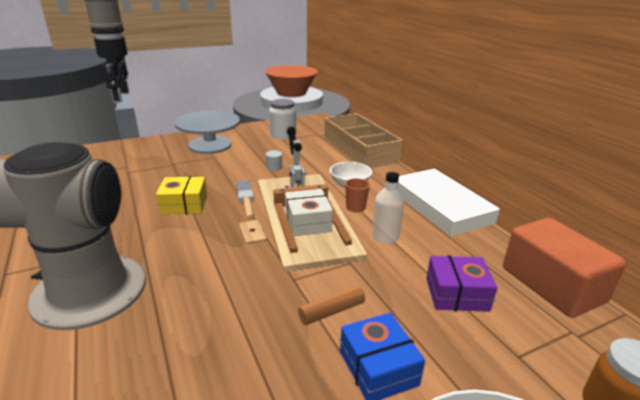

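Both views show the same layout. The mould candidates in the scene view are the pale one on the board (336,215), blue (194,250), purple (247,302) and yellow (365,153); the white slab (384,322) is also pale. By the description it's the pale one at (336,215), with the clamp ball at (408,175). I'll measure it and check the choice in a crop.

```bash
cat > m.py <<'E'
from h import *
def rect(Q):
    (c,s,a)=cv2.minAreaRect(Q[:,:2].astype(np.float32)*1000); return np.round(c,1),np.round(s,1),round(a,2)
for n in ["scene","side"]:
    f=np.load(n+"0.npz"); p,d,K,Rc,c=[f[k] for k in("p","d","K","Rc","c")]
    P=cloud(d,K,Rc,c); hsv=cv2.cvtColor(p,cv2.COLOR_RGB2HSV)
    m0=onplane((336,215) if n=="scene" else (309,205),0.082,K,Rc,c); print(n,"m0",m0)
    near=np.hypot(P[...,0]-m0[0],P[...,1]-m0[1])<0.32
    def big(mask):
        k,l,s,_=cv2.connectedComponentsWithStats(mask.astype(np.uint8),connectivity=8)
        return l==1+np.argmax(s[1:,4])
    b=big(near&(P[...,2]>0.012)&(P[...,2]<0.024)&(hsv[...,2]>150)); Q=P[b]; print("board",len(Q),np.median(Q[:,2]),rect(Q))
    t=big(near&(P[...,2]>0.076)&(P[...,2]<0.088)&(np.hypot(P[...,0]-m0[0],P[...,1]-m0[1])<0.1)); Q=P[t]; print("mouldtop",len(Q),np.median(Q[:,2]),rect(Q))
    k=near&(P[...,2]>0.15)&(P[...,2]<0.21)&(hsv[...,2]<80); Q=P[k]; print("knob",len(Q),Q.mean(0),Q.min(0),Q.max(0))
    u,v=proj(m0,K,Rc,c).astype(int); y0,x0=max(v-75,0),u-90
    o=p.copy(); o[b]=o[b]//2+[0,100,0]; o[t]=o[t]//2+[100,0,0]; o[k]=[0,0,255]
    z=lambda im:cv2.resize(im[y0:y0+150,x0:x0+200],(600,450),interpolation=cv2.INTER_CUBIC)
    cv2.imwrite(f"pics/{n}_crop.png",cv2.resize(np.vstack([z(p),z(o)]),(440,600))[...,::-1])
a,b=[cv2.imread(f"pics/{n}_crop.png") for n in("scene","side")]; cv2.imwrite("pics/crops.png",np.hstack([a,b])[:, :, :][:600,:880][:, :880] if 0 else cv2.resize(np.hstack([a,b]),(800,545)))
E
python3 m.py
```

```text
scene m0 [0.52383213 0.01823801 0.082     ]
board 1188 0.018935638877590866 (array([539.1, 212.6]), array([151.5, 194.6]), 79.62)
mouldtop 810 0.08222794078467821 (array([498.3,  26.9]), array([111. , 101.8]), 78.17)
knob 236 [0.5977715 0.0893578 0.1699218] [ 0.52774796 -0.09572324  0.15001128] [0.67382576 0.25908617 0.19266367]
side m0 [0.49071957 0.00333912 0.082     ]
board 3168 0.018590223615043644 (array([511.7,  78.2]), array([425.5, 190.5]), 78.9)
mouldtop 963 0.08260562642313962 (array([496.1,  24.4]), array([112.8,  95.6]), 78.03)
knob 256 [0.58171875 0.09082866 0.16846715] [ 0.51701122 -0.0982041   0.1507275 ] [0.66795028 0.24765153 0.18954018]
```

View pics/crops.png

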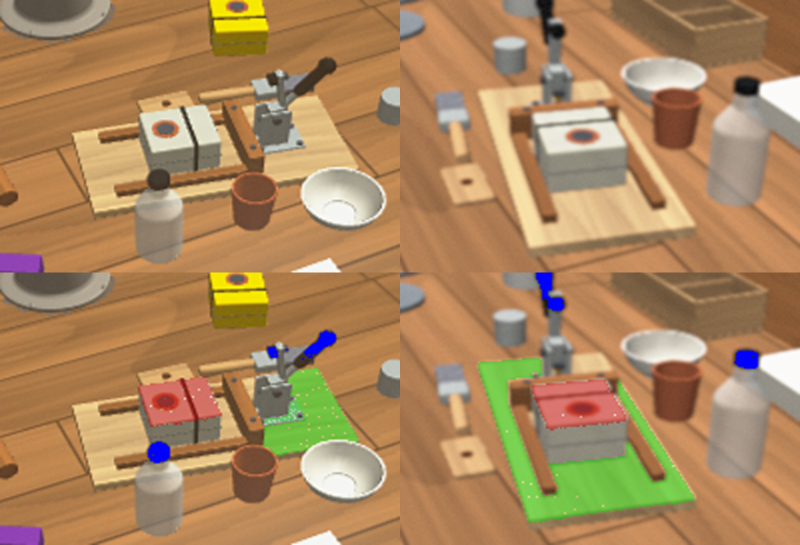

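The crop confirms it: a pale mould with seam and band, lying between the rails with the clamp behind the stop (top row shows raw, bottom row masks). The board centre is about (512,78) mm with +y at about 79°, and the mould is about 34 mm short. Next I'll hover high for a closer wrist measurement.

```bash
cat >> h.py <<'E'
def quat(yaw):  # tool z down, tool y along +-board x
    bx=np.array([np.sin(yaw),-np.cos(yaw),0]); best=None
    for s in(1,-1):
        y=s*bx; z=np.array([0,0,-1.]); x=np.cross(y,z)
        yield Ro.from_matrix(np.c_[x,y,z]).as_quat()
def pick(pos,yaw):
    q0=r.read_state()["joint_positions"]; o=[]
    for q in quat(yaw):
        j=r.solve_ik(pos,q)
        if j is not None: o.append((abs(j[5]),list(q),j))
    o.sort(key=lambda t:t[0]); return o
E
cat > w.py <<'E'
from h import *
from m2 import analyse
o=pick([0.50,0.02,0.40],np.deg2rad(79.2)); print([(a,np.round(j,2)) for a,q,j in o])
r.reach([0.50,0.02,0.40],o[0][1]); r.hold(0.2)
p,d,K,Rc,c=grab("wrist"); np.savez("wrist0.npz",p=p,d=d,K=K,Rc=Rc,c=c); cv2.imwrite("pics/wrist0.png",p[...,::-1])
print(r.read_state()["time_s"],r.read_state()["eef_pos"]); analyse("wrist0")
E
cat > m2.py <<'E'
from h import *
def analyse(n,mc=(0.497,0.0255)):
    f=np.load(n+".npz"); p,d,K,Rc,c=[f[k] for k in("p","d","K","Rc","c")]
    P=cloud(d,K,Rc,c); near=np.hypot(P[...,0]-.51,P[...,1]-.07)<0.25
    def big(mask):
        k,l,s,_=cv2.connectedComponentsWithStats(mask.astype(np.uint8)); return l==1+np.argmax(s[1:,4])
    for nm,lo,hi,rad in(("board",.012,.024,.3),("mould",.074,.090,.13),("rails",.028,.036,.2),("stop",.058,.066,.2),("ball",.165,.215,.4)):
        m=near&(P[...,2]>lo)&(P[...,2]<hi)&(np.hypot(P[...,0]-mc[0],P[...,1]-mc[1])<rad)
        if m.sum()<20: print(nm,"none"); continue
        Q=P[big(m)]; print(nm,len(Q),np.median(Q[:,2]).round(4),[np.round(v,1) for v in cv2.minAreaRect(Q[:,:2].astype(np.float32)*1000)])
E
python3 w.py
```

```text
[(np.float64(0.07519686245498436), array([-0.11,  0.23,  1.3 , -0.  ,  1.62,  0.08])), (np.float64(3.0663957911348088), array([-0.11,  0.23,  1.3 , -0.  ,  1.62, -3.07]))]
2.5667 [0.49997077 0.02048261 0.39992035]
board 17037 0.0188 [array([504.2,  39. ]), array([338.4, 190.3]), np.float64(78.8)]
mould 6207 0.0828 [array([496.6,  26.7]), array([110.5,  96.7]), np.float64(77.8)]
rails 1787 0.0328 [array([561.6,   0.8]), array([203.8,  18.5]), np.float64(78.8)]
stop 2574 0.0627 [array([521.4, 125.9]), array([ 25.8, 146.1]), np.float64(79.2)]
ball 599 0.1708 [array([657.1, -80.9]), array([30.4, 30.1]), np.float64(10.5)]
```

View pics/wrist0.png

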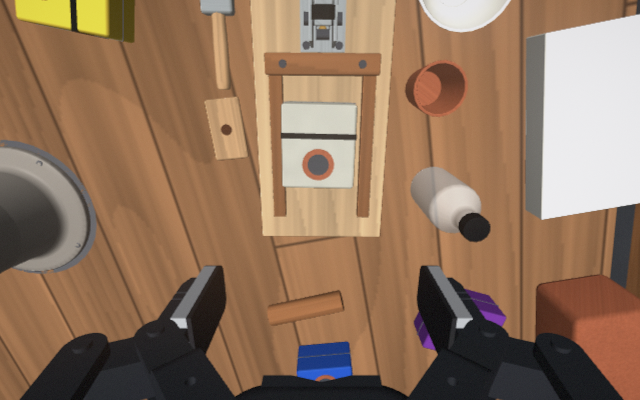

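The wrist view agrees with the other two. It shows the mould at (318,145), the stop at (322,64) and the bottle well off to the right (450,205). The stop gives a board origin of (512.2,78.8) mm and yaw of 78.9°, and the mould is about 34 mm short and 1° skewed. Now I'll push with two spread fingers.

```bash
cat >> h.py <<'E'
YAW=np.deg2rad(78.9); O=np.array([.5122,.0788,0]); BY=np.array([np.cos(YAW),np.sin(YAW),0]); BX=np.array([np.sin(YAW),-np.cos(YAW),0])
def B(x,y,z): return O+BX*x/1000+BY*y/1000+np.array([0,0,z/1000])
def toB(p): p=np.array(p)-O; return np.round([p@BX*1000,p@BY*1000,p[2]*1000],1)
Q=list(quat(YAW))
E
cat > push.py <<'E'
from h import *
q=pick(B(-3,-150,70),YAW)[0][1]
r.reach(B(-3,-150,160),q); command_gripper(0.045)
r.move_straight(B(-3,-150,70),q,speed=0.12)
hit=r.move_straight(B(-2,-68,70),q,speed=0.03,max_force=18)
s=r.read_state(); print(hit,s["time_s"],toB(s["eef_pos"]),s["contact_force"])
r.hold(0.3); s=r.read_state(); print(toB(s["eef_pos"]),s["contact_force"],s["grip_width"])
E
python3 push.py
```

```text
True 6.8667 [ -2.4 -86.1  69.9] [-0.19989441 -2.60314342  2.10817637]
[ -2.8 -86.4  69.4] [-0.13300355  0.61241413  0.21506793] 0.04507356683972602
```

The fingers stopped at y = -86.1, where I expected them with the mould home. I'll back off, rise and check by wrist camera.

```bash
cat > chk.py <<'E'
from h import *
from m2 import analyse
q=r.read_state()["eef_rot"]
r.move_straight(B(-3,-110,70),q,speed=0.1); r.move_straight(B(-3,-110,330),q,speed=0.25); r.hold(0.15)
p,d,K,Rc,c=grab("wrist"); np.savez("wrist1.npz",p=p,d=d,K=K,Rc=Rc,c=c); analyse("wrist1",mc=(.508,.059))
a=np.array(p[...,::-1]); u,v=proj(B(0,0,70),K,Rc,c).astype(int); print(u,v,r.read_state()["time_s"])
cv2.imwrite("pics/w1.png",cv2.resize(a[max(v-110,0):v+130,max(u-130,0):u+130],None,fx=2.4,fy=2.4,interpolation=cv2.INTER_CUBIC))
h=B(0,-20,82)*1000; print("home",h[:2])
E
python3 chk.py
```

```text
board 15826 0.0187 [array([497.7,   6.3]), array([271.8, 190.6]), np.float64(78.8)]
mould 10760 0.0828 [array([502.7,  60.3]), array([109.7,  97. ]), np.float64(78.9)]
rails 2745 0.0328 [array([561.5,   0.9]), array([205.3,  24.2]), np.float64(80.6)]
stop 2609 0.0628 [array([520.3, 122.1]), array([ 18. , 145.9]), np.float64(78.8)]
ball 1033 0.1707 [array([656.7, -81.1]), array([30.8, 30.2]), np.float64(14.4)]
326 56 8.9417
home [508.34956067  59.17414672]
```

View pics/w1.png

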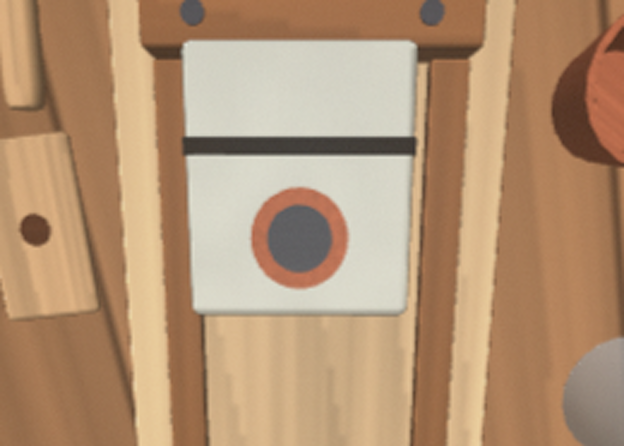

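The mould is home at y = -20.0 mm, square at 78.9° and flush with the stop in the picture. Next I'll check the ball position from the saved views and push it along its arc.

```bash
cat > clamp.py <<'E'
from h import *
for n in("scene0","side0"):
    f=np.load(n+".npz"); p,d,K,Rc,c=[f[k] for k in("p","d","K","Rc","c")]; P=cloud(d,K,Rc,c); e=B(0,172,176)
    m=(np.linalg.norm(P-e,axis=-1)<.03)&(p.max(-1)<80)&(P[...,2]>.165); v=P[m].mean(0)-c; v=P[m].mean(0)+v/np.linalg.norm(v)*.009
    print(n,m.sum(),toB(v))
q=r.read_state()["eef_rot"]
def F(th,gap=0,dz=12):
    t=np.deg2rad(th); return B(0,95+120*np.sin(t)+25+gap,84+120*np.cos(t)-dz+25)
r.reach(B(0,215,330),q); command_gripper(0.0)
r.move_straight(F(40,20),q,speed=0.15)
s=r.read_state(); print(s["time_s"],toB(s["eef_pos"]),s["contact_force"],s["grip_width"])
p,*_=grab("scene"); K,Rc,c=_[1:]; u,v=proj(B(0,150,170),K,Rc,c).astype(int)
a=p[v-60:v+60,u-80:u+80,::-1]; p,*_=grab("side"); K,Rc,c=_[1:]; u,v=proj(B(0,150,170),K,Rc,c).astype(int)
b=p[max(v-60,0):max(v-60,0)+120,u-80:u+80,::-1]; cv2.imwrite("pics/c0.png",cv2.resize(np.hstack([a,b]),(800,300)))
E
python3 clamp.py
```

```text
scene0 72 [  1.4 170.6 174.4]
side0 77 [1.000e-01 1.685e+02 1.742e+02]
11.7667 [  0.4 217.4 190. ] [ 0.12818242  0.74127074 -0.51982965] -0.00016551106778948832
```

View pics/c0.png

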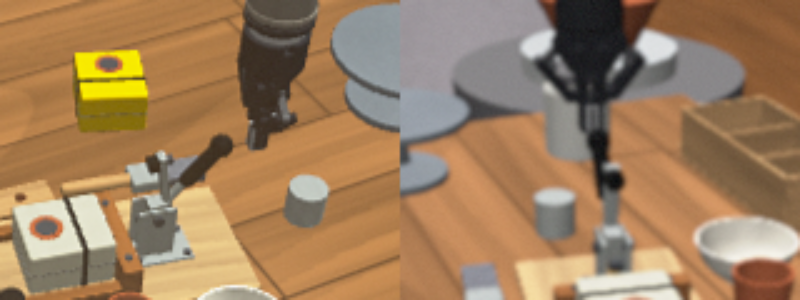

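The ball measures (1,170,174) against (0,172,176) expected. The closed fingers are just behind it and centred, at (258,140) left crop and (595,120) right crop. Now I'll push over.

```bash
cat > snap.py <<'E'
from h import *
q=r.read_state()["eef_rot"]
def F(th,dz=12):
    t=np.deg2rad(th); return B(0,95+120*np.sin(t)+25,84+120*np.cos(t)-dz+25)
for th in(39,28,17,6,-5,-14,-22):
    hit=r.move_straight(F(th),q,speed=0.07,max_force=35); s=r.read_state()
    print(th,hit,round(s["time_s"],2),toB(s["eef_pos"]),np.round(s["contact_force"],1))
    if hit: break
E
python3 snap.py
python3 - <<'E'
from h import *
o=[]
for n in("scene","side"):
    p,d,K,Rc,c=grab(n); u,v=proj(B(0,60,140),K,Rc,c).astype(int); y=max(v-60,0); o.append(p[y:y+120,u-80:u+80,::-1])
cv2.imwrite("pics/c1.png",cv2.resize(np.hstack(o),(800,300)))
E
```

```text
39 False 12.32 [  0.2 195.6 191. ] [ 1.5  5.5 -0.5]
28 False 12.8 [  0.6 177.4 204.6] [1.4 6.5 5.2]
17 False 13.28 [2.000e-01 1.551e+02 2.119e+02] [1.3 3.7 2.6]
6 False 13.75 [-1.000e-01  1.320e+02  2.159e+02] [1.  0.6 0.5]
-5 False 14.22 [1.000e-01 1.089e+02 2.166e+02] [ 0.4  0.8 -0.2]
-14 False 14.64 [1.000e-01 9.050e+01 2.134e+02] [ 0.4  0.6 -0.5]
-22 False 15.03 [ -0.   74.6 208.1] [0.7 0.2 0.8]
```

View pics/c1.png

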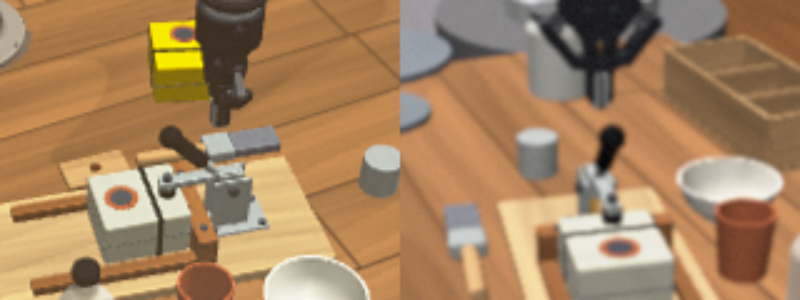

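The handle snapped over: the ball leans over the mould (170,135 left) and the pad is on its top (168,187). I'll take the hand clear and do the final measurement.

```bash
cat > fin.py <<'E'
from h import *
q=r.read_state()["eef_rot"]
r.move_straight(B(0,120,215),q,speed=0.15); r.move_straight(B(0,120,340),q,speed=0.2)
r.reach(B(-180,180,340),q); r.hold(0.3)
o=[]
for n in("scene","side"):
    p,d,K,Rc,c=grab(n); P=cloud(d,K,Rc,c); e=B(0,18,176)
    m=(np.linalg.norm(P-e,axis=-1)<.03)&(p.max(-1)<80)&(P[...,2]>.165); v=P[m].mean(0)-c; v=P[m].mean(0)+v/np.linalg.norm(v)*.009
    m2=(np.hypot(*(P-B(0,-20,0))[...,:2].transpose(2,0,1))<.1)&(abs(P[...,2]-.082)<.006)
    k,l,st,_=cv2.connectedComponentsWithStats(m2.astype(np.uint8)); m2=l==1+np.argmax(st[1:,4])
    (cx,cy),sz,a=cv2.minAreaRect(P[m2][:,:2].astype(np.float32)*1000)
    th=np.arctan2(toB(v)[1]-95,toB(v)[2]-84); print(n,"ball",m.sum(),toB(v),"lever",np.deg2rad(40)-th,"mould",toB([cx/1e3,cy/1e3,.05]),np.round(sz,1),round(a,1))
    u,v=proj(B(0,20,100),K,Rc,c).astype(int); y=max(v-75,0); o.append(p[y:y+150,u-100:u+100,::-1])
cv2.imwrite("pics/f.png",cv2.resize(np.hstack(o),(800,300))); s=r.read_state(); print(s["time_s"],toB(s["eef_pos"]),s["contact_force"])
E
python3 fin.py
```

```text
scene ball 61 [  1.4  18.8 173.4] lever 1.4039878969081583 mould [ -5.  -18.6  50. ] [111.4 102.7] 77.8
side ball 71 [ -0.4  13.4 174.1] lever 1.4340652955935886 mould [ -5.2 -22.8  50. ] [110.5  97.4] 78.7
17.5417 [-179.4  179.8  339.8] [ 0.67247739 -0.34513853 -0.0213636 ]
```

View pics/f.png

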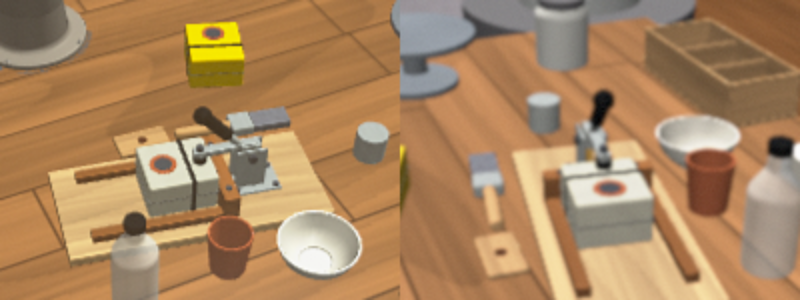

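In the final picture the clamp is shut with its pad on the mould, the mould is against the stop, and the other things haven't moved. The scene and side cameras differ on the mould by about 4 mm. They differed by about the same before the push, and correcting for that puts both at about -20 mm.

```bash
python3 -c "
from h import *
r.finish_job()"
```

```text
the job is handed in; nothing more can be done
```

The mould is home against the stop and the clamp is snapped shut with its pad on it. I handed the job in at about 17.5 s of the 48 s allowed. I pushed the mould with two spread fingers, then pushed the ball past centre with closed fingers. The hand is clear.

- **Mould:** after the push, the wrist camera showed it at y = -20.0 mm (home is -20) and square to the board (78.9° both). It sits about 5 mm to one side, within the 7 mm play.
- **Clamp:** the lever read 1.40 rad from the scene camera and 1.43 from the side camera (shut is about 1.41). The last picture shows the pad on the mould.
- **Forces:** the readings I took between pushes of the ball peaked at about 8 N. The 18 N stop limit tripped at the end of the mould push.
- **Bystanders:** by eye they had not moved in the last picture; I did not measure them.
- **Disagreement:** after clamping, the scene and side cameras put the mould at -18.6 and -22.8 mm, and the scene view read 1° off square. They differed by about the same amount before the push, so I took this as camera error. I did not repeat the wrist-camera check after clamping.

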